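# Reset a breaker behind a push-push enclosure lid

### The arm

A 7-joint arm with a two-finger parallel gripper is mounted at the origin on the work surface. World frame = base frame: x ahead of the robot, y to its left, z up, the work surface at z = 0. Lengths are in m, angles in rad, forces in N, time in s.
With the tool pointing down it reaches from about 0.4 to 0.85 m from the base axis. Payload 10.4 kg.
Tool frame: the origin (TCP) lies at the very end of the fingers, on their centre line; the grasp point (between the pads) lies 19 mm behind it; x points along the fingers, z is the direction in which the jaws open and shut, and the axes are right-handed (so a half turn about x gives the same grasp; the last joint's range is limited). The gripper opens to 85 mm and grips with 20 to 120 N. Pads are 22 mm wide; open, the fingers measure 114 mm over their backs; the gripper's body (76 mm by 85 mm) begins 54 mm behind the grasp point. The pads swing forward as they close: fully open they stand 13 mm farther back than shut.
Start: joints at [1.321, 0.332, -0.065, 1.46, 0.022, 1.35, -0.088], TCP at [0.141, -0.609, 0.231] pointing down, gripper open.
Joint ranges: [-2.6, 2.6], [-0.5, 2.12], [-1.47, 1.34], [0.16, 2.42], [-1.27, 4.41], [0.06, 2.06], [-2.6, 2.6]. Speed limits (rad/s): [2.22, 2.22, 2.79, 2.79, 3.14, 3.14, 3.14].

### API

Orientations are given as a unit quaternion [x, y, z, w].
In Python, from workcell import readout, camera, manip gives the robot as it stands.
- The arm moves only by the shell command python3 -m inch 'ROWS' [FORCE]. ROWS is JSON, a list of rows, each a list of 3 entries, a list of its own where there are three numbers: the turn, a rotation vector about the tool's x, y, z in degrees, then the shift along the tool's x, y, z in mm, then the closure, from 0 (fully open) to 1 (shut). In form: [[[wx, wy, wz], [dx, dy, dz], hand], ...]. A call has 1 to 10 rows; each row is the pose to reach, as a shift and turn from the pose measured when the call began, along the tool's axes at that moment; what a row does not reach only later rows make up. A row lasts 1/8 s, in which the tool goes at most 62.5 mm and 10.7 degrees, less where a joint would pass 70% of its speed; a pose out of reach is approached as far as the arm can. A call with a gripper value outside its range is refused whole. The fingers move at their own pace and stop on an object; FORCE is the grip in N (left out, the last holds). Time passes only in rows, so rows that repeat a pose let the fingers close. It gives the time, the measured TCP pose, the force and the opening at its end, in the units of the state.
- readout.get_obs(): the state, without advancing time (a new reading comes with each control period).
- camera(name): name is "scene" or "top" or "wrist"; returns a dict with "pixels" (384x512x3 uint8, red, green, blue), "range_z" (384x512 float32, m along the optical axis (not along the pixel's ray), 0 where there is no reading), "intrinsics" (3x3 intrinsics, pixels), "extrinsics" (4x4, takes a point from world to camera coordinates); the wrist camera has in their place "T_tool_cam" (4x4, takes a point from camera to tool coordinates, whose origin is the TCP and whose axes are the tool frame's). Camera axes: x right, y down, z forward; pixel columns grow to the right and rows downward; lengths in m; the calibration is good to about 2 mm. A picture is of the moment at which its call begins: read the wrist's pose just before it.
- manip.hand_in(): hands the job in, once; it reports no verdict.
The state is a dict: "clock": time; "joint_pos": joint angles; "joint_velocities": joint speeds; "tau": joint torques, N m; "position": TCP position; "ee_rot": TCP orientation; "ft_force": force on the tool from outside, world axes, zero at the start; "torque": the same for the moment, N m; "grip_width": opening from 0.0 (shut) to 1.0 (fully open).
Only numpy, scipy, OpenCV 4.12 (cv2) and the standard library are available. Lean on these libraries where they do the work, as an engineer would, in place of code of your own. Each camera call takes 0.05 s, during which the arm holds its last target.

### The job

Press the lid of the grey enclosure gently until its push-push latch lets go and it springs open, push the black toggle of the breaker inside all the way over to the hinge side, then swing the lid down and press it gently again until it latches, so that it stays shut on its own. Never force the lid or the toggle, and leave the other things on the bench where they are.

Things in the scene. Friction and masses are not known exactly. Their poses are not given: they have to be found in the camera images.
- enclosure: Grey plastic open box 190 (x) x 220 (y) x 105 mm high, walls 6 mm, screwed down on its back, lid facing up. Origin: centre of its underside, on the bench. x points from the lid's free edge (robot side) to the hinge side, y along the hinge, z up. Screw lugs stick out 27 mm at the foot of its y sides. Inside stand the breaker and a contactor, one at y = +50 mm, the other at -50 mm, either way round.
- lid (a joint): Opening angle of the lid, rad: 0 latched (top face level with the walls), 1.65 fully open (just past upright). A 6 mm plate, 171 mm from hinge line to free edge, 204 mm wide, 160 g. Once free, a damped spring swings it up in about 3 s and holds it open, pushing with 1 to 2 N at the free edge. More than 25 N on the lid breaks it.
- lid_pad (a point): Where to press: middle of a black rectangle, 30 (x) x 50 mm, on the lid's top face, 150 mm from the hinge line. Moves with the lid; x towards the hinge, z out of the top face. Latch: press the pad to its stop and take the pressure off: a latched lid comes free, an open one holds (rising some mm to 0 rad).
- lid_hinge (a point): Middle of the hinge line, at the height of the lid's closed top face (105 mm over the bench); fixed to the enclosure, with its axes: the lid turns about y.
- toggle (a joint): Angle of the breaker's toggle in rad: 0 leans 0.55 rad to the robot side (off), 1.1 leans 0.55 rad to the hinge side (fully on, against its stop). It starts at 0 to 0.2, stays where it is left and takes about 1 N at its tip; less than 25 N is allowed.
- toggle_tip (a point): Middle of the toggle's top end. A black plate 7 mm thick, 30 mm wide along the enclosure's y, standing 22 mm out of the breaker's grey centre block; its pivot is 30 mm below this point along the toggle. The tip is about 20 mm below the walls' rim and swings from 16 mm on the robot side of the pivot to 16 mm on the hinge side.
- breaker: Dark grey breaker 75 (x) x 55 (y) mm, 46 mm high, with a grey centre block to 54 mm that carries the toggle. Origin: middle of its foot, 8 mm over the bench, straight under the toggle's pivot; axes as the enclosure. The contactor beside it looks alike but has no toggle and is 45 mm wide.
- lid_edge (a point): Middle of the lid's free edge, top face, 171 mm from the hinge line. The latch's stop lies 5 to 15 mm below the latched level, different in each unit and in no reading: it is felt at the pad as a rise from about 2 N by about 10 N per mm; 6 N surely reaches it. The latch's steel parts hang here, to 43 mm below the top face.

How it is judged:
On the way, in this order (a step that is already met when the one before it is completed fails the run):
1. the lid has sprung open (value of joint lid above 1.4 rad), for 0.2 s.
2. with the lid open, the toggle is pushed over to the hinge side (value of joint toggle above 0.95 rad and value of joint lid above 1 rad), for 0.2 s.
At the end, for the whole second after the job is handed in: The lid is latched shut by itself (within 0.03 rad of its latched position 0, about 5 mm at the edge) and the toggle is over to the hinge side (more than 0.95 of its 1.1 rad) (value of joint lid between -0.03 and 0.03 rad and value of joint toggle above 0.95 rad); the robot touches nothing.
It fails at once if the robot presses on the lid with more than 25 N (contact force between any of the fingers, the arm and lid above 25 N).
It fails at once if the robot presses on the toggle or breaker with more than 25 N (contact force between any of the fingers, the arm and breaker above 25 N).
It fails at once if another thing on the bench is moved by more than 30 mm (distance of any of spare_contactor, motor_switch, screwdriver, small_carton, din_offcut, end_clamp, plug from where it was at the start of the episode above 0.03 m).
It also fails if it takes over 72 s, if anything falls off the work surface, if the arm or the gripper's body presses on something with over 40 N, if the wrist force passes 120 N, or if a joint passes its speed limit or range.

## Working session

There is one attempt and no reset: what is moved stays moved. The work goes in short steps, Python scripts to look and compute and a shell command to move; the robot and the scene stay as the last step left them, time stands still between calls to the robot, and variables do not carry over. Pictures are saved under pics/ and viewed, and the job is handed in when it is done.

```bash
ls; mkdir -p pics; python3 - <<'E'
from workcell import readout, camera, manip
import cv2
o=readout.get_obs(); print(o)
for n in ("scene","top"):
    c=camera(n); cv2.imwrite(f"pics/{n}0.png",cv2.resize(c["pixels"][:,:,::-1],(768,576)))
    print(n,c["intrinsics"],c["extrinsics"])
E
```

```text
pics
{'clock': 0.0, 'joint_pos': array([ 1.32140716,  0.33289526, -0.06469491,  1.46096747,  0.02158771,
        1.34990767, -0.08847323]), 'joint_velocities': array([-0.00075602,  0.00059349, -0.00022949,  0.00125284,  0.0002699 ,
        0.00032301,  0.00148101]), 'tau': array([ 1.07297408e-03, -6.25438142e+01,  4.95887746e-02, -3.91607809e+01,
        1.63278077e-02,  9.64481063e-03, -1.44700857e-05]), 'position': array([ 0.14043804, -0.60861581,  0.23048883]), 'ee_rot': array([ 0.44051126,  0.55379655, -0.43989191,  0.55295055]), 'ft_force': array([-0.44926502,  0.4117336 ,  0.2437616 ]), 'torque': array([0.01940611, 0.00247796, 0.00981914]), 'grip_width': 0.9991551555012569}
scene [[447.13142753   0.         249.74491899]
 [  0.         447.13142753 194.00573786]
 [  0.           0.           1.        ]] [[-0.29483994  0.95550751 -0.00864934  0.12409151]
 [ 0.79542513  0.24040754 -0.55633001 -0.39633733]
 [-0.52949813 -0.17090821 -0.83091643  1.03086738]
 [ 0.          0.          0.          1.        ]]
top [[399.83426728   0.         257.82767982]
 [  0.         399.83426728 196.75923539]
 [  0.           0.           1.        ]] [[ 4.20401843e-05 -9.99950787e-01 -9.92077907e-03  4.07973238e-02]
 [-9.99431878e-01  2.92349732e-04 -3.37021561e-02  5.44130051e-01]
 [ 3.37033978e-02  9.91655971e-03 -9.99382681e-01  7.40450761e-01]
 [ 0.00000000e+00  0.00000000e+00  0.00000000e+00  1.00000000e+00]]
```

View pics/top0.png

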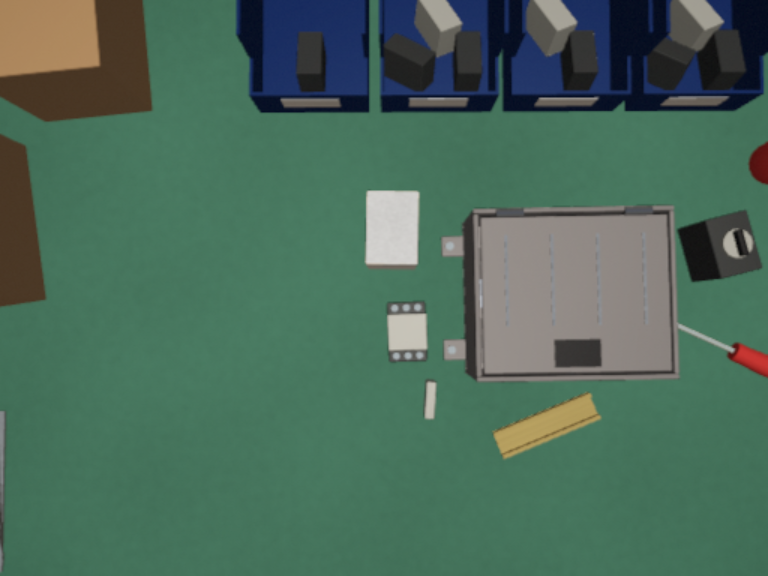

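View pics/scene0.png

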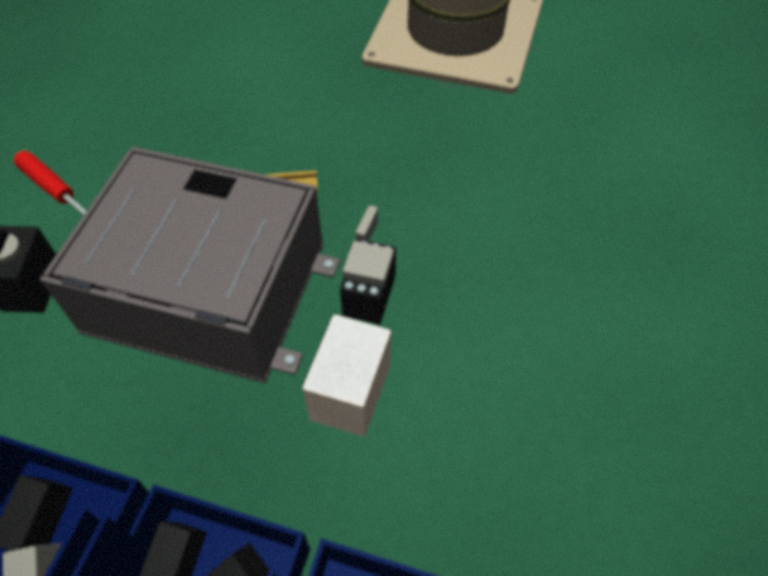

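The top view shows the pad at about (578,353) and the rim's corners at (473,208), (675,207), (678,378) and (478,380). The hinges are at the image top (+x) and the toggle is hidden under the lid.

```bash
cat > h.py <<'E'
from workcell import readout, camera, manip
import cv2, numpy as np
from scipy.spatial.transform import Rotation as R
def ray(c,u,v,z=None,d=None):
    K=c["intrinsics"];E=c["extrinsics"]; r=np.array([(u-K[0,2])/K[0,0],(v-K[1,2])/K[1,1],1])
    Ri=E[:3,:3].T; o=-Ri@E[:3,3]; q=Ri@r
    if d is None: d=(z-o[2])/q[2]
    return o+q*d
def wc(c,obs,u,v,d=None,z=None):
    T=np.eye(4);T[:3,:3]=R.from_quat(obs["ee_rot"]).as_matrix();T[:3,3]=obs["position"]
    T=T@c["T_tool_cam"];K=c["intrinsics"];r=np.array([(u-K[0,2])/K[0,0],(v-K[1,2])/K[1,1],1])
    q=T[:3,:3]@r
    if d is None: d=(z-T[2,3])/q[2]
    return T[:3,3]+q*d
def totool(obs,p):
    return R.from_quat(obs["ee_rot"]).inv().apply(np.array(p)-obs["position"])*1000
E
python3 - <<'E'
from h import *
np.set_printoptions(precision=4,suppress=True)
c=camera("top")
for u,v in [(475,208),(675,207),(678,378),(478,380),(578,353),(580,230),(580,370),(555,353),(601,353),(578,340),(578,367)]:
    u/=1.5;v/=1.5
    print(ray(c,u,v,z=.105),ray(c,u,v,d=c["range_z"][int(v),int(u)]))
o=readout.get_obs();print(R.from_quat(o["ee_rot"]).as_matrix())
c=camera("wrist");print(c["T_tool_cam"]);cv2.imwrite("pics/w0.png",c["pixels"][:,:,::-1])
E
```

```text
[ 0.6363 -0.0568  0.105 ] [ 0.6552 -0.0713 -0.0003]
[ 0.637  -0.2747  0.105 ] [ 0.6562 -0.3246 -0.0009]
[ 0.4512 -0.2749  0.105 ] [ 0.4404 -0.3243  0.0004]
[ 0.4488 -0.0591  0.105 ] [ 0.4489 -0.059   0.1059]
[ 0.4781 -0.1675  0.105 ] [ 0.4782 -0.167   0.1066]
[ 0.612  -0.1711  0.105 ] [ 0.6117 -0.1704  0.1072]
[ 0.4598 -0.1695  0.105 ] [ 0.4599 -0.169   0.1067]
[ 0.4781 -0.1426  0.105 ] [ 0.4782 -0.142   0.1073]
[ 0.4781 -0.1923  0.105 ] [ 0.4782 -0.192   0.106 ]
[ 0.4922 -0.1677  0.105 ] [ 0.4922 -0.1672  0.1064]
[ 0.463  -0.1673  0.105 ] [ 0.4631 -0.1668  0.1068]
[[-0.0003  0.9744  0.2248]
 [ 0.0011  0.2248 -0.9744]
 [-1.     -0.     -0.0011]]
[[ 0.0001 -0.2809  0.9597 -0.1421]
 [ 0.0012 -0.9597 -0.2809  0.0714]
 [ 1.      0.0012  0.0002 -0.0005]
 [ 0.      0.      0.      1.    ]]
```

View pics/w0.png

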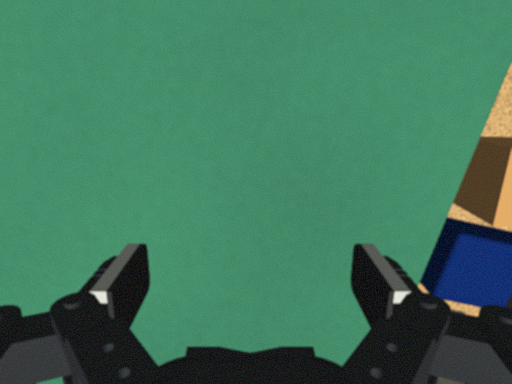

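```bash
python3 -m inch '[[[-10,0,0],[0,30,-25],1],[[-20,0,0],[0,70,-58],1],[[-30,0,0],[0,115,-95],1],[[-40,0,0],[0,160,-132],1],[[-50,0,0],[0,205,-170],1],[[-60,0,0],[0,250,-206],1],[[-70,0,0],[0,295,-244],1],[[-80,0,0],[0,340,-281],1],[[-90,0,0],[0,380,-314],1],[[-100,0,0],[0,415,-343],1]]'
python3 - <<'E'
from h import *
o=readout.get_obs();print(o["joint_pos"],R.from_quat(o["ee_rot"]).as_matrix().round(3),o["ft_force"]);print(totool(o,[.474,-.167,.16]))
E
```

```text
clock: 1.45
position: [0.4686, -0.1794, 0.2312]
ee_rot: [-0.143, 0.692, 0.143, 0.692]
ft_force: [0.9, -1.0, -0.6]
grip_width: -0.003
[ 0.8558041   0.10343324 -0.61332946  1.75231426  0.06104473  1.3052
  0.6369405 ] [[ 0.    -0.397  0.918]
 [ 0.001  0.918  0.397]
 [-1.     0.001  0.   ]] [ 0.92799654 -0.95379599 -0.63730054]
[71.21454039  9.21801091  9.82613667]
```

```bash
python3 -m inch '[[[-10,0,0],[20,9,10],1],[[-20,0,0],[40,9,10],1],[[-30,0,0],[60,9,10],1],[[-40,0,0],[71,9,10],1],[[-50,0,0],[71,9,10],1],[[-60,0,0],[71,9,10],1],[[-67,0,0],[71,9,10],1],[[-67,0,0],[71,9,10],1]]'
python3 - <<'E'
from h import *
o=readout.get_obs();print(o["joint_pos"],R.from_quat(o["ee_rot"]).as_matrix().round(3),o["ft_force"])
c=camera("wrist");cv2.imwrite("pics/w1.png",c["pixels"][:,:,::-1])
c=camera("scene");cv2.imwrite("pics/s1.png",c["pixels"][:,:,::-1])
E
```

```text
clock: 2.45
position: [0.4741, -0.1672, 0.1602]
ee_rot: [-0.501, 0.498, 0.502, 0.499]
ft_force: [-0.1, -0.3, 0.1]
grip_width: -0.0
[ 0.91185443  0.18489702 -0.72157285  1.8393703   0.13182001  1.1661189
  1.72292661] [[-0.    -1.    -0.006]
 [ 0.001 -0.006  1.   ]
 [-1.     0.     0.001]] [-0.13886894 -0.29870054  0.06761491]
```

View pics/w1.png

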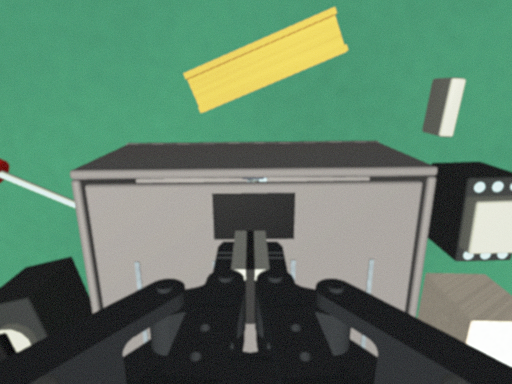

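View pics/s1.png

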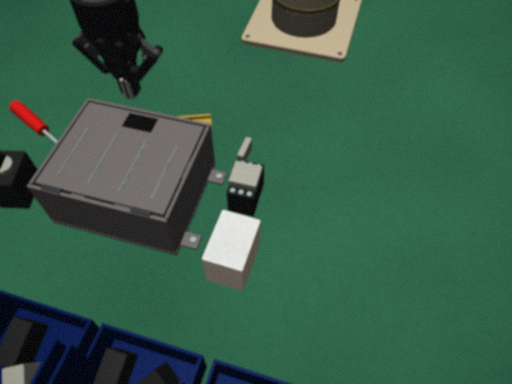

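The wrist view shows the closed fingers at about (252,235), over the black pad (213–294, 194–238). Pressing now.

```bash
python3 -m inch '[[[0,0,0],[20,-3,0],1],[[0,0,0],[40,-3,0],1],[[0,0,0],[50,-3,0],1],[[0,0,0],[52,-3,0],1],[[0,0,0],[52,-3,0],1]]'; python3 -m inch '[[[0,0,0],[1,0,0],1],[[0,0,0],[2,0,0],1],[[0,0,0],[3,0,0],1],[[0,0,0],[4,0,0],1],[[0,0,0],[4,0,0],1]]'
```

```text
clock: 3.18
position: [0.4775, -0.1672, 0.1087]
ee_rot: [0.501, -0.499, -0.501, -0.499]
ft_force: [-0.5, -0.3, -1.1]
grip_width: -0.001
clock: 3.8
position: [0.4775, -0.1673, 0.1047]
ee_rot: [0.501, -0.499, -0.501, -0.499]
ft_force: [-0.9, 0.5, 1.7]
grip_width: 0.002
```

```bash
python3 -m inch '[[[0,0,0],[1,0,0],1],[[0,0,0],[2,0,0],1],[[0,0,0],[3,0,0],1],[[0,0,0],[3,0,0],1]]'
```

```text
clock: 4.3
position: [0.4776, -0.1673, 0.1017]
ee_rot: [0.501, -0.499, -0.501, -0.5]
ft_force: [-0.2, -0.8, 1.2]
grip_width: 0.003
```

```bash
python3 -m inch '[[[0,0,0],[1,0,0],1],[[0,0,0],[1,0,0],1]]'; python3 -m inch '[[[0,0,0],[0.8,0,0],1],[[0,0,0],[0.8,0,0],1]]'
```

```text
clock: 4.55
position: [0.4776, -0.1673, 0.1007]
ee_rot: [0.501, -0.499, -0.501, -0.5]
ft_force: [-0.8, -0.3, 1.1]
grip_width: 0.004
clock: 4.8
position: [0.4776, -0.1673, 0.0998]
ee_rot: [0.501, -0.499, -0.501, -0.5]
ft_force: [0.2, -0.6, 1.3]
grip_width: 0.0
```

```bash
python3 -m inch '[[[0,0,0],[0.8,0,0],1],[[0,0,0],[0.8,0,0],1]]'
```

```text
clock: 5.05
position: [0.4777, -0.1672, 0.099]
ee_rot: [0.501, -0.499, -0.501, -0.5]
ft_force: [0.4, -0.5, 1.8]
grip_width: -0.001
```

```bash
python3 -m inch '[[[0,0,0],[0.8,0,0],1],[[0,0,0],[0.8,0,0],1]]'
```

```text
clock: 5.3
position: [0.4777, -0.1673, 0.0981]
ee_rot: [0.501, -0.499, -0.501, -0.5]
ft_force: [-0.1, -0.6, 0.9]
grip_width: 0.001
```

```bash
python3 -m inch '[[[0,0,0],[0.7,0,0],1],[[0,0,0],[0.7,0,0],1]]'|grep -E "pos|force"; python3 -m inch '[[[0,0,0],[0.6,0,0],1],[[0,0,0],[0.6,0,0],1]]'|grep -E "pos|force"
```

```text
position: [0.4777, -0.1672, 0.0974]
ft_force: [0.5, -1.1, 2.4]
position: [0.4778, -0.1673, 0.0969]
ft_force: [-0.1, -0.2, 4.1]
```

```bash
python3 -m inch '[[[0,0,0],[0.7,0,0],1],[[0,0,0],[0.7,0,0],1]]'|grep -E "pos|force"
```

```text
position: [0.4779, -0.1673, 0.0964]
ft_force: [-1.1, 0.3, 5.9]
```

```bash
python3 -m inch '[[[0,0,0],[0.7,0,0],1],[[0,0,0],[0.7,0,0],1]]'|grep -E "pos|force"
```

```text
position: [0.4779, -0.1673, 0.0959]
ft_force: [-2.5, -0.0, 7.0]
```

The stop is felt (7 N at z≈0.096). Releasing and backing away towards the robot.

```bash
python3 -m inch '[[[0,0,0],[-8,0,0],1],[[0,0,0],[-25,15,0],1],[[0,0,0],[-50,40,0],1],[[0,0,0],[-80,65,0],1],[[0,0,0],[-110,90,0],1],[[0,0,0],[-110,110,0],1],[[0,0,0],[-110,110,0],1],[[0,0,0],[-110,110,0],1],[[0,0,0],[-110,110,0],1],[[0,0,0],[-110,110,0],1]]'
python3 -m inch '[[[0,0,0],[0,0,0],1],[[0,0,0],[0,0,0],1],[[0,0,0],[0,0,0],1],[[0,0,0],[0,0,0],1],[[0,0,0],[0,0,0],1],[[0,0,0],[0,0,0],1],[[0,0,0],[0,0,0],1],[[0,0,0],[0,0,0],1],[[0,0,0],[0,0,0],1],[[0,0,0],[0,0,0],1]]'
python3 -m inch '[[[0,0,0],[0,0,0],1],[[0,0,0],[0,0,0],1],[[0,0,0],[0,0,0],1],[[0,0,0],[0,0,0],1],[[0,0,0],[0,0,0],1],[[0,0,0],[0,0,0],1],[[0,0,0],[0,0,0],1],[[0,0,0],[0,0,0],1],[[0,0,0],[0,0,0],1],[[0,0,0],[0,0,0],1]]'
python3 - <<'E'
from h import *
for n in ("scene","top","wrist"):
    c=camera(n); cv2.imwrite(f"pics/{n}2.png",cv2.resize(c["pixels"][:,:,::-1],(768,576)))
E
```

```text
clock: 7.55
position: [0.3681, -0.1674, 0.2055]
ee_rot: [-0.501, 0.499, 0.501, 0.5]
ft_force: [-0.5, -0.4, -0.8]
grip_width: -0.005
clock: 8.8
position: [0.3681, -0.1674, 0.2055]
ee_rot: [-0.501, 0.499, 0.501, 0.5]
ft_force: [-0.4, 0.7, 0.6]
grip_width: -0.002
clock: 10.05
position: [0.3681, -0.1674, 0.2055]
ee_rot: [-0.501, 0.499, 0.501, 0.5]
ft_force: [0.2, -0.3, 0.2]
grip_width: -0.004
```

View pics/top2.png

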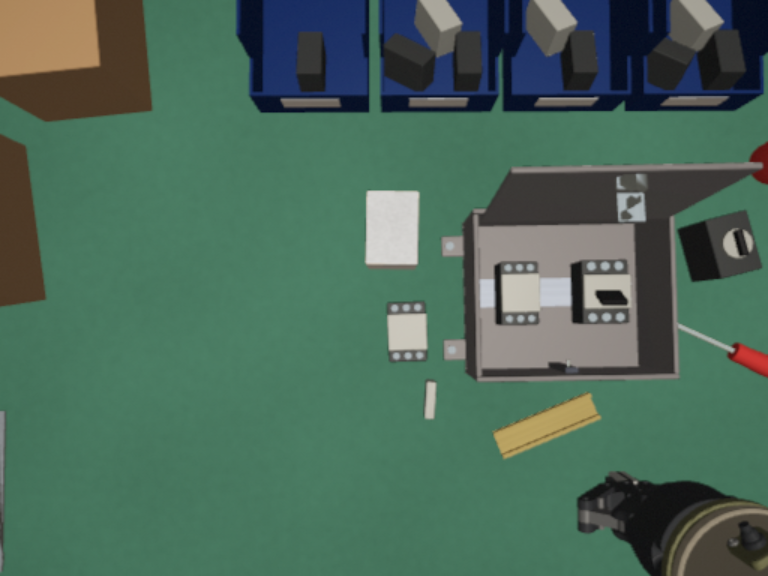

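View pics/wrist2.png

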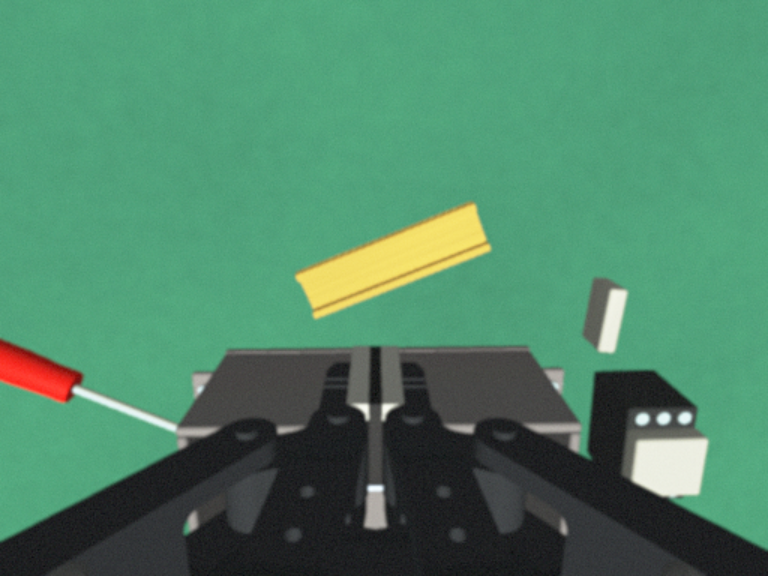

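View pics/scene2.png

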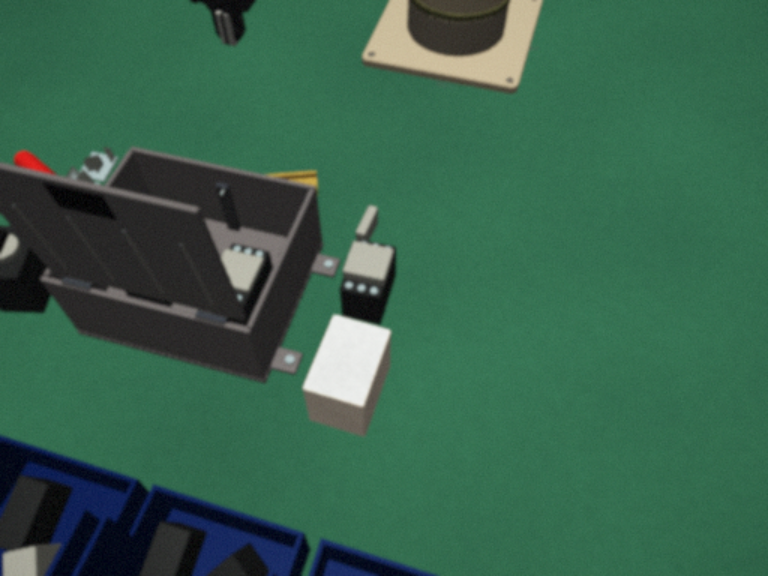

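The lid is open and leaning slightly past upright. The breaker with the black toggle is at (607,292) in the top view, on the enclosure's -y side. I'll take an enlarged crop.

```bash
python3 - <<'E'
from h import *
c=camera("top"); p=c["pixels"][165:225,370:440,::-1]; cv2.imwrite("pics/t3.png",cv2.resize(p,None,fx=10,fy=10,interpolation=cv2.INTER_CUBIC))
np.save("top3.npy",c["range_z"])
p=ray(c,404,197,d=c["range_z"][197,404]); print(p)
for n,u,v in (("blkTL",389,184),("tog",407,197)):
    print(ray(c,u,v,z=.062),ray(c,u,v,z=.08))
for v in range(184,212,3): print([round(float(ray(c,u,v,d=c["range_z"][v,u])[2])*1000) for u in range(386,424,3)])
E
```

```text
[ 0.54138821 -0.20860248  0.07651947]
[ 0.56450537 -0.18802299  0.062     ] [ 0.56332622 -0.18230534  0.08      ]
[ 0.54186611 -0.21894363  0.062     ] [ 0.54127184 -0.21242715  0.08      ]
[48, 64, 61, 61, 61, 62, 65, 63, 61, 61, 61, 61, 3]
[47, 61, 61, 60, 60, 62, 61, 61, 62, 62, 65, 62, 4]
[48, 62, 61, 62, 62, 61, 62, 62, 60, 62, 62, 61, 5]
[48, 59, 62, 61, 63, 64, 62, 62, 62, 62, 62, 62, 8]
[47, 60, 64, 62, 71, 70, 75, 75, 75, 73, 63, 61, 6]
[47, 62, 61, 63, 70, 83, 80, 85, 84, 85, 85, 62, 8]
[46, 59, 65, 60, 62, 82, 83, 83, 85, 83, 86, 61, 8]
[45, 59, 61, 62, 61, 60, 59, 59, 52, 52, 55, 6, 6]
[45, 53, 54, 53, 55, 53, 56, 54, 54, 54, 52, 7, 6]
[44, 53, 55, 53, 54, 54, 54, 53, 55, 55, 53, 5, 5]
```

View pics/t3.png

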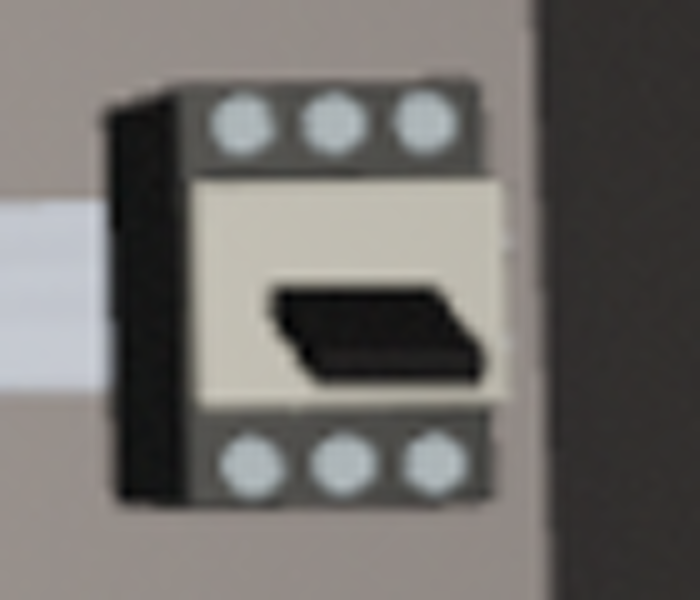

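```bash
python3 - <<'E'
from h import *
c=camera("top")
print("pivot",ray(c,405,194.1,z=.062),ray(c,404,194,z=.054)); print("tip",ray(c,410.2,201.3,z=.081))
for v in (198.5,203): print("tip edge",ray(c,410,v,z=.081))
for v in (174,215): print("body",ray(c,404,v,z=.054))
o=readout.get_obs(); print(totool(o,[.505,-.215,.15]), totool(o,[.505,-.215,.0]))
# hinge/ lid edge
for u,v in ((515,170),(636,168),(757,165)): print(ray(c,u/1.5,v/1.5,z=.275),ray(c,u/1.5,v/1.5,d=c["range_z"][int(v/1.5),int(u/1.5)]))
E
```

```text
pivot [ 0.54690912 -0.21554388  0.062     ] [ 0.54740767 -0.21665184  0.054     ]
tip [ 0.53397039 -0.21735968  0.081     ]
tip edge [ 0.53870181 -0.21708339  0.081     ]
tip edge [ 0.53109893 -0.21698655  0.081     ]
body [ 0.58264876 -0.21708304  0.054     ]
body [ 0.51053184 -0.21620064  0.054     ]
[  55.55708025 -136.71885954  -48.14367561] [ 205.55697602 -136.60224181  -48.27660097]
[ 0.63669769 -0.06593081  0.275     ] [ 0.63634539 -0.06563415  0.27644627]
[ 0.63809649 -0.16368875  0.275     ] [ 0.63801292 -0.16355069  0.27533904]
[ 0.64030434 -0.2610935   0.275     ] [ 0.64001268 -0.26038647  0.2761618 ]
```

```bash
python3 -m inch '[[[0,0,-5],[0,-25,-10],1],[[0,0,-10],[0,-60,-20],1],[[0,0,-15],[0,-95,-35],1],[[0,0,-15],[10,-125,-43],1],[[0,0,-15],[35,-132,-43],1],[[0,0,-15],[60,-132,-43],1],[[0,0,-15],[75,-132,-43],1],[[0,0,-15],[75,-132,-43],1]]'
python3 - <<'E'
from h import *
for n in ("scene","top","wrist"):
    c=camera(n); cv2.imwrite(f"pics/{n}4.png",cv2.resize(c["pixels"][:,:,::-1],(768,576)))
o=readout.get_obs(); print(o["joint_pos"],R.from_quat(o["ee_rot"]).as_matrix().round(3))
print(totool(o,[.500,-.211,.07]),totool(o,[.512,-.211,.07]),totool(o,[.544,-.211,.07]))
E
```

```text
clock: 11.3
position: [0.4997, -0.2096, 0.1298]
ee_rot: [0.561, -0.429, -0.432, -0.561]
ft_force: [-0.0, -0.6, -0.0]
grip_width: 0.002
[ 1.02128038  0.12686508 -0.67646708  1.98153852 -0.01817022  0.8136543
  1.94372734] [[ 0.261 -0.965 -0.003]
 [ 0.001 -0.003  1.   ]
 [-0.965 -0.261 -0.   ]]
[59.29453133 16.87538973 -0.82378909] [62.42428885  5.29079314 -0.865497  ] [ 70.77030893 -25.60146445  -0.97671809]
```

View pics/top4.png

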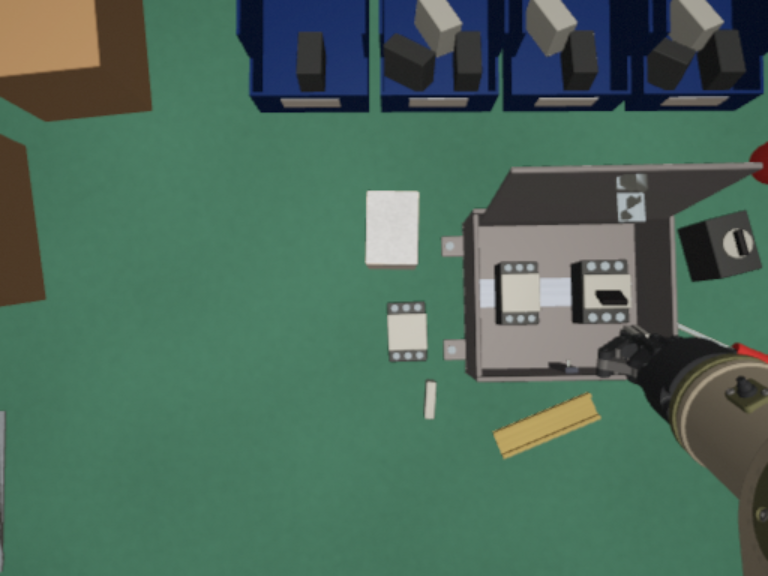

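View pics/wrist4.png

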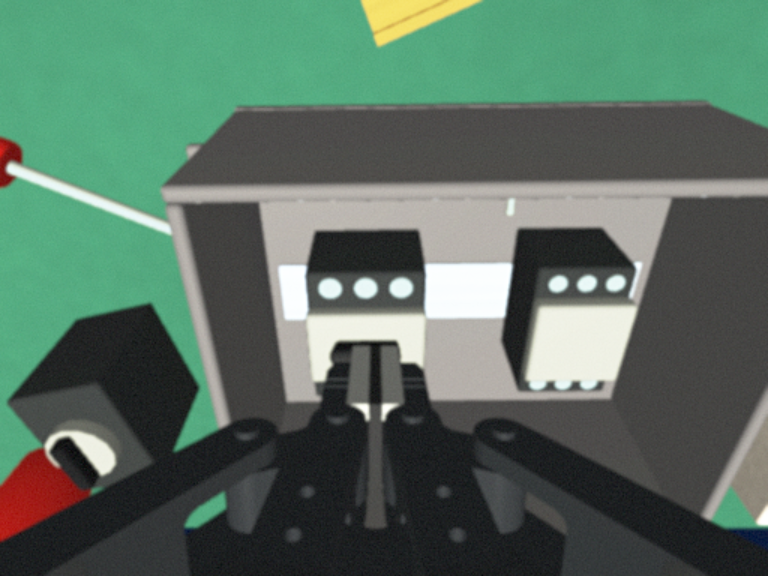

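The top view shows the finger on the robot side of the toggle and the lid still open. Next: down on the robot side of the toggle.

```bash
python3 -m inch '[[[0,0,0],[15,4,0],1],[[0,0,0],[35,10,0],1],[[0,0,0],[50,14,0],1],[[0,0,0],[59,17,0],1],[[0,0,0],[59,17,0],1]]'
python3 -m inch '[[[0,0,0],[0.8,-3,0],1],[[0,0,0],[1.6,-6,0],1],[[0,0,0],[2.4,-9,0],1],[[0,0,0],[3.2,-12,0],1],[[0,0,0],[4,-15,0],1],[[0,0,0],[4,-15,0],1]]'
```

```text
clock: 12.08
position: [0.4995, -0.2099, 0.0696]
ee_rot: [0.562, -0.429, -0.431, -0.561]
ft_force: [0.7, -0.2, 0.6]
grip_width: -0.002
clock: 12.82
position: [0.5153, -0.2098, 0.0697]
ee_rot: [0.562, -0.429, -0.431, -0.561]
ft_force: [0.3, 0.1, -0.7]
grip_width: 0.002
```

```bash
python3 -m inch '[[[0,0,0],[0.8,-3,0],1],[[0,0,0],[1.6,-6,0],1],[[0,0,0],[2.4,-9,0],1],[[0,0,0],[3.2,-12,0],1],[[0,0,0],[4,-15,0],1],[[0,0,0],[4,-15,0],1]]'
python3 -m inch '[[[0,0,0],[0.5,-2,0],1],[[0,0,0],[1.1,-4,0],1],[[0,0,0],[1.6,-6,0],1],[[0,0,0],[2.1,-8,0],1],[[0,0,0],[2.1,-8,0],1]]'
```

```text
clock: 13.58
position: [0.5311, -0.2097, 0.0697]
ee_rot: [0.562, -0.429, -0.431, -0.561]
ft_force: [-0.5, -0.1, -0.4]
grip_width: 0.003
clock: 14.2
position: [0.5397, -0.2096, 0.0698]
ee_rot: [0.562, -0.428, -0.431, -0.561]
ft_force: [-0.7, -0.6, 1.2]
grip_width: -0.006
```

Now 1 mm steps until the stop is felt.

```bash
for i in 1; do python3 -m inch '[[[0,0,0],[0.3,-1,0],1],[[0,0,0],[0.6,-2,0],1],[[0,0,0],[0.6,-2,0],1]]'|grep -E "pos|force"; done; python3 - <<'E'
from h import *
for n in ("scene","top","wrist"):
    c=camera(n); cv2.imwrite(f"pics/{n}5.png",cv2.resize(c["pixels"][:,:,::-1],(768,576)))
    if n!="wrist":
        s=c["pixels"][150:230,350:450,::-1] if n=="top" else c["pixels"][90:200,60:220,::-1]
        cv2.imwrite(f"pics/{n}5c.png",cv2.resize(s,None,fx=5,fy=5,interpolation=2))
E
```

```text
position: [0.5418, -0.2096, 0.0697]
ft_force: [-1.2, -0.5, 0.5]
```

View pics/top5c.png

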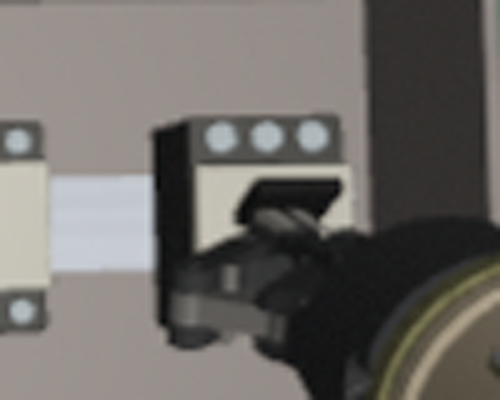

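View pics/wrist5.png

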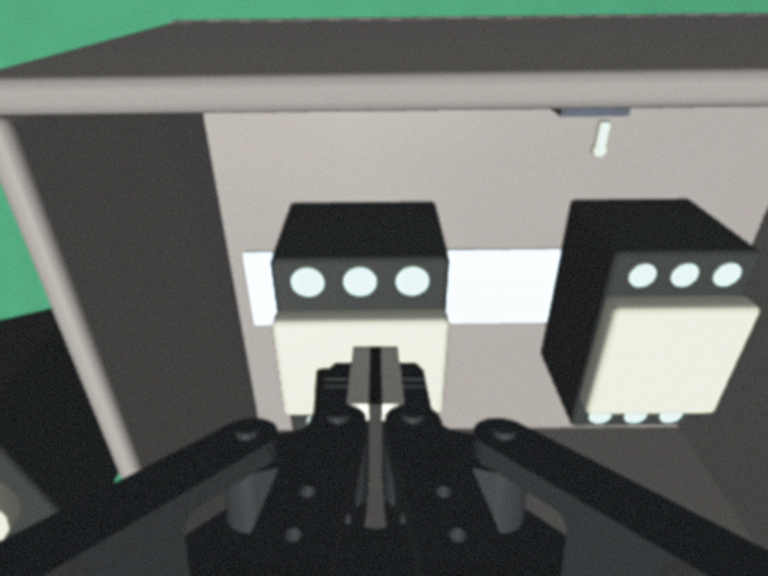

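The toggle tip has moved to about row 183 of the crop (v≈186). Pushing on until the stop is felt.

```bash
python3 -m inch '[[[0,0,0],[0.3,-1.2,0],1],[[0,0,0],[0.6,-2.2,0],1],[[0,0,0],[0.6,-2.2,0],1]]'|grep -E "pos|force"
```

```text
position: [0.5442, -0.2095, 0.0698]
ft_force: [-2.2, 0.2, -0.6]
```

```bash
python3 -m inch '[[[0,0,0],[0.3,-1.2,0],1],[[0,0,0],[0.3,-1.2,0],1]]'|grep -E "pos|force"
```

```text
position: [0.5446, -0.2096, 0.0696]
ft_force: [-6.9, 0.8, 3.8]
```

```bash
python3 -m inch '[[[0,0,0],[0.3,-1.2,0],1],[[0,0,0],[0.3,-1.2,0],1]]'|grep -E "pos|force"
```

```text
position: [0.5447, -0.2096, 0.0695]
ft_force: [-11.7, 0.9, 9.5]
```

The stop is felt at x≈0.5445, where I had calculated it. Backing off and lifting clear.

```bash
python3 -m inch '[[[0,0,0],[0,3,0],1],[[0,0,0],[-3,12,0],1],[[0,0,0],[-30,20,0],1],[[0,0,0],[-70,25,0],1],[[0,0,5],[-110,25,0],1],[[0,0,10],[-150,25,0],1],[[0,0,15],[-190,25,0],1],[[0,0,15],[-215,25,0],1],[[0,0,15],[-215,25,0],1]]'
python3 - <<'E'
from h import *
for n in ("scene","top"):
    c=camera(n); cv2.imwrite(f"pics/{n}6.png",cv2.resize(c["pixels"][:,:,::-1],(768,576)))
    if n=="top":
        s=c["pixels"][165:225,370:440,::-1]; cv2.imwrite(f"pics/{n}6c.png",cv2.resize(s,None,fx=8,fy=8,interpolation=2))
o=readout.get_obs(); print(o["position"],R.from_quat(o["ee_rot"]).as_matrix().round(3))
print(totool(o,[.685,-.167,.36]),totool(o,[.685,-.167,.25]))
E
```

```text
clock: 16.73
position: [0.466, -0.2103, 0.2725]
ee_rot: [0.501, -0.499, -0.501, -0.499]
ft_force: [0.4, -0.6, -0.4]
grip_width: 0.002
[ 0.46505137 -0.21013026  0.27026223] [[-0.002 -1.    -0.004]
 [ 0.001 -0.004  1.   ]
 [-1.     0.002  0.001]]
[ -90.2170333  -219.88736401   42.4372543 ] [  19.78258576 -220.15032761   42.31618505]
```

View pics/top6c.png

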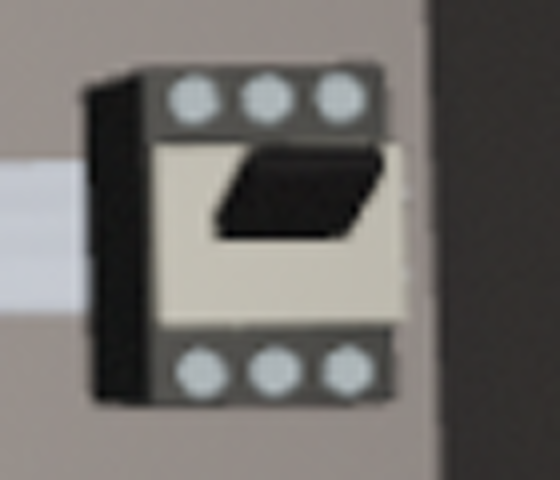

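View pics/top6.png

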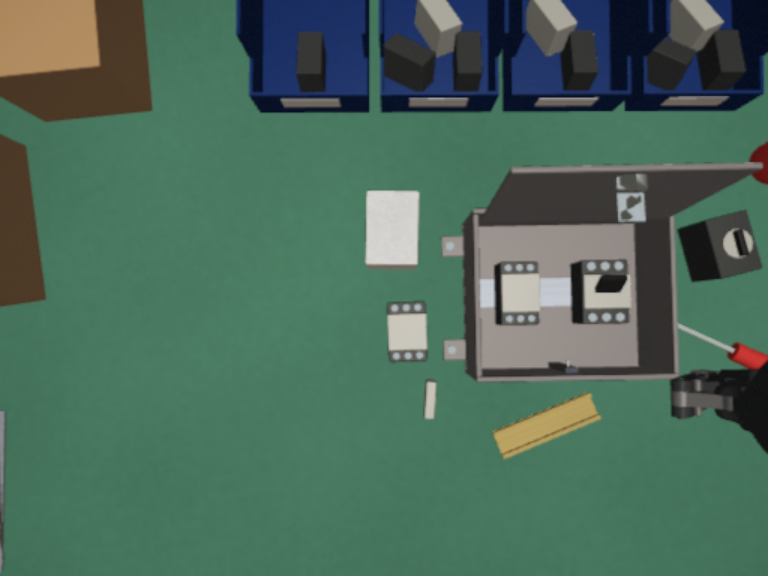

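The toggle is fully leaned to the hinge side; its tip lies towards the image top in the crop (~(315,160)). Now over the top of the lid to hook its outer face.

```bash
python3 -m inch '[[[0,0,0],[-30,-5,5],1],[[0,0,0],[-70,-30,15],1],[[0,0,0],[-90,-75,25],1],[[0,0,0],[-90,-120,35],1],[[0,0,0],[-90,-165,42],1],[[0,0,0],[-90,-200,42],1],[[0,0,0],[-90,-212,42],1],[[0,0,0],[-90,-212,42],1]]'
python3 - <<'E'
from h import *
for n in ("scene","top","wrist"):
    c=camera(n); cv2.imwrite(f"pics/{n}7.png",c["pixels"][:,:,::-1])
o=readout.get_obs(); print(o["joint_pos"],R.from_quat(o["ee_rot"]).as_matrix().round(3))
print(totool(o,[.675,-.167,.36]),totool(o,[.675,-.167,.25]))
E
```

```text
clock: 17.82
position: [0.6775, -0.1668, 0.3574]
ee_rot: [-0.499, 0.499, 0.503, 0.498]
ft_force: [-0.2, -0.4, -0.1]
grip_width: -0.002
[ 0.56173748  0.56551694 -0.70183227  0.95806803  0.35667737  1.72496273
  1.5722185 ] [[-0.003 -1.    -0.003]
 [ 0.001 -0.003  1.   ]
 [-1.     0.003  0.001]]
[-0.38650557  1.55656308  0.63709016] [109.61302738   1.2497222    0.54436105]
```

View pics/wrist7.png

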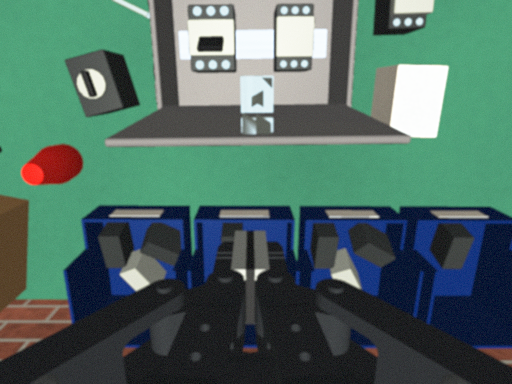

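View pics/top7.png

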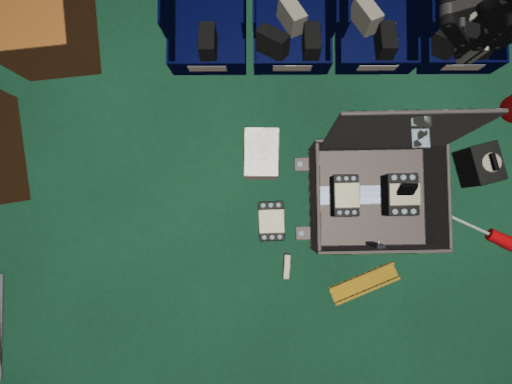

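The tool stands behind the lid: in the wrist view the lid's top edge is at row ~140, in front of the fingertips. Descending, then touching the outer face.

```bash
python3 -m inch '[[[0,0,0],[25,0,0],1],[[0,0,0],[60,0,0],1],[[0,0,0],[90,0,0],1],[[0,0,0],[105,0,0],1],[[0,0,0],[105,0,0],1]]'
python3 -m inch '[[[0,0,0],[0,5,0],1],[[0,0,0],[0,10,0],1],[[0,0,0],[0,15,0],1],[[0,0,0],[0,20,0],1],[[0,0,0],[0,24,0],1],[[0,0,0],[0,27,0],1],[[0,0,0],[0,27,0],1]]'
```

```text
clock: 18.6
position: [0.6757, -0.1679, 0.2544]
ee_rot: [-0.5, 0.5, 0.502, 0.498]
ft_force: [-0.5, -0.1, 1.1]
grip_width: 0.002
clock: 19.48
position: [0.6487, -0.1681, 0.2547]
ee_rot: [-0.5, 0.5, 0.502, 0.499]
ft_force: [1.2, 0.3, 0.2]
grip_width: -0.0
```

```bash
python3 -m inch '[[[0,0,0],[1,9,0],1],[[0,0,0],[2,18,0],1],[[0,0,0],[3,27,0],1],[[0,0,0],[4,36,0],1],[[0,0,0],[6,46,0],1],[[0,0,0],[9,55,0],1],[[0,0,0],[12,64,0],1],[[0,0,0],[15.5,73,0],1]]'
python3 - <<'E'
from h import *
for n in ("scene",):
    c=camera(n); cv2.imwrite(f"pics/{n}8.png",cv2.resize(c["pixels"][:,:,::-1],(768,576)))
E
```

```text
clock: 20.48
position: [0.575, -0.1683, 0.2392]
ee_rot: [-0.5, 0.5, 0.502, 0.499]
ft_force: [1.7, -1.2, 0.6]
grip_width: -0.004
```

View pics/scene8.png

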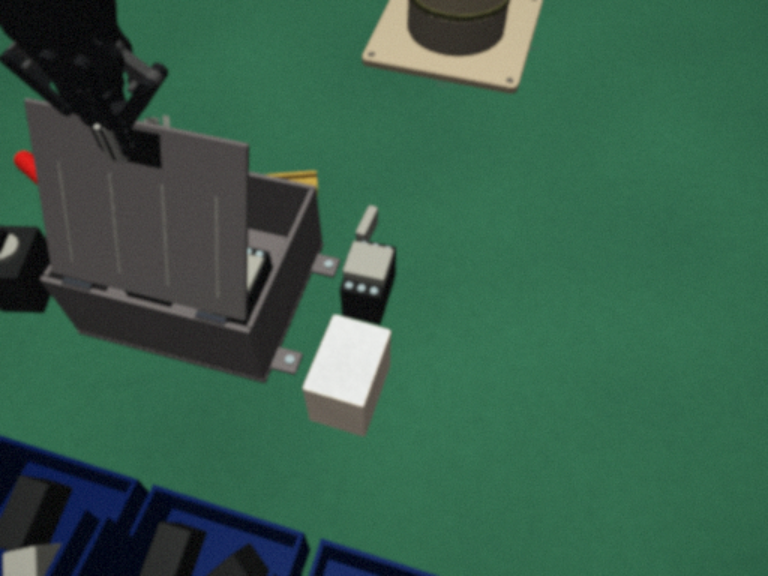

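The lid is swinging down with the finger at (110,150). Continuing along the arc.

```bash
python3 -m inch '[[[0,0,0],[4.5,9,0],1],[[0,0,0],[9.4,17,0],1],[[0,0,0],[15,26,0],1],[[0,0,0],[21,34,0],1],[[0,0,0],[27,42,0],1],[[0,0,0],[34,49,0],1],[[0,0,0],[41.5,56,0],1],[[0,0,0],[49,62,0],1]]'
```

```text
clock: 21.52
position: [0.5114, -0.1685, 0.1896]
ee_rot: [-0.499, 0.5, 0.502, 0.498]
ft_force: [1.9, -1.0, 0.2]
grip_width: 0.006
```

```bash
python3 -m inch '[[[0,0,0],[8,5,0],1],[[0,0,0],[16,9.5,0],1],[[0,0,0],[25,14.5,0],1],[[0,0,0],[34,18.5,0],1],[[0,0,0],[43,22,0],1],[[0,0,0],[51,25,0],1],[[0,0,0],[59,27.5,0],1],[[0,0,0],[65,29,0],1],[[0,0,0],[69,30,0],1],[[0,0,0],[69,30,0],1]]'
python3 - <<'E'
from h import *
for n in ("scene",):
    c=camera(n); cv2.imwrite(f"pics/{n}9.png",cv2.resize(c["pixels"][:,:,::-1],(768,576)))
E
```

```text
clock: 22.78
position: [0.4807, -0.1685, 0.1204]
ee_rot: [-0.499, 0.501, 0.502, 0.498]
ft_force: [-0.7, -0.2, 0.8]
grip_width: -0.002
```

View pics/scene9.png

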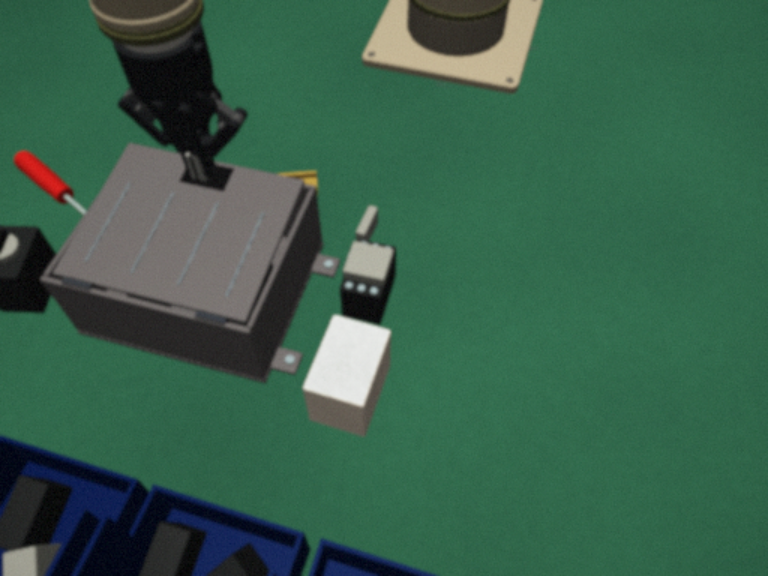

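The finger is on the pad (≈(205,175)) and the lid is nearly closed. Pressing down slowly.

```bash
python3 -m inch '[[[0,0,0],[2,0.5,0],1],[[0,0,0],[4,1,0],1],[[0,0,0],[6,1.5,0],1],[[0,0,0],[8,2,0],1],[[0,0,0],[10,2,0],1],[[0,0,0],[12,2,0],1],[[0,0,0],[12,2,0],1]]'|grep -E "pos|force"
python3 -m inch '[[[0,0,0],[1.5,0,0],1],[[0,0,0],[3,0,0],1],[[0,0,0],[4.5,0,0],1],[[0,0,0],[6,0,0],1],[[0,0,0],[7.5,0,0],1],[[0,0,0],[7.5,0,0],1]]'|grep -E "pos|force"
```

```text
position: [0.4785, -0.1685, 0.1084]
ft_force: [0.6, -0.4, 1.2]
position: [0.4784, -0.1685, 0.1008]
ft_force: [0.3, -0.6, 1.6]
```

```bash
python3 -m inch '[[[0,0,0],[1,0,0],1],[[0,0,0],[2,0,0],1],[[0,0,0],[3,0,0],1],[[0,0,0],[3.5,0,0],1],[[0,0,0],[3.5,0,0],1]]'|grep -E "pos|force"
python3 -m inch '[[[0,0,0],[0.7,0,0],1],[[0,0,0],[0.7,0,0],1]]'|grep -E "pos|force"
```

```text
position: [0.4785, -0.1685, 0.0974]
ft_force: [0.7, -0.1, 2.7]
position: [0.4786, -0.1686, 0.0968]
ft_force: [0.7, 0.3, 4.5]
```

```bash
python3 -m inch '[[[0,0,0],[0.7,0,0],1],[[0,0,0],[0.7,0,0],1]]'|grep -E "pos|force"
```

```text
position: [0.4786, -0.1685, 0.0963]
ft_force: [0.2, -0.5, 6.7]
```

```bash
python3 -m inch '[[[0,0,0],[0.7,0,0],1],[[0,0,0],[0.7,0,0],1]]'|grep -E "pos|force"
```

```text
position: [0.4787, -0.1686, 0.0959]
ft_force: [-2.2, 0.4, 7.3]
```

```bash
python3 -m inch '[[[0,0,0],[-5,0,0],1],[[0,0,0],[-12,0,0],1],[[0,0,0],[-25,0,0],1],[[0,0,0],[-60,15,0],1],[[0,0,0],[-100,40,0],1],[[0,0,0],[-120,80,0],1],[[0,0,0],[-120,110,0],1],[[0,0,0],[-120,110,0],1],[[0,0,0],[-120,110,0],1],[[0,0,0],[-120,110,0],1]]'
python3 -m inch '[[[0,0,0],[0,0,0],1],[[0,0,0],[0,0,0],1],[[0,0,0],[0,0,0],1],[[0,0,0],[0,0,0],1],[[0,0,0],[0,0,0],1],[[0,0,0],[0,0,0],1],[[0,0,0],[0,0,0],1],[[0,0,0],[0,0,0],1]]'
python3 - <<'E'
from h import *
for n in ("scene","top"):
    c=camera(n); cv2.imwrite(f"pics/{n}10.png",cv2.resize(c["pixels"][:,:,::-1],(768,576)))
for v in (145,180,210,235,247): print(v,[round(float(np.median([ray(c,a,b,d=c["range_z"][b,a])[2] for a in range(u-1,u+2) for b in range(v-1,v+2)])),4) for u in (330,385,440)])
E
```

```text
clock: 27.08
position: [0.37, -0.1686, 0.2165]
ee_rot: [-0.499, 0.5, 0.503, 0.498]
ft_force: [1.0, 0.2, -0.3]
grip_width: 0.004
clock: 28.08
position: [0.37, -0.1686, 0.2165]
ee_rot: [-0.499, 0.5, 0.502, 0.498]
ft_force: [0.4, 0.3, 0.0]
grip_width: 0.001
145 [0.1055, 0.1056, 0.1047]
180 [0.1054, 0.1046, 0.1046]
210 [0.1051, 0.1048, 0.1047]
235 [0.1048, 0.1062, 0.1055]
247 [0.1054, 0.1043, 0.0928]
```

View pics/top10.png

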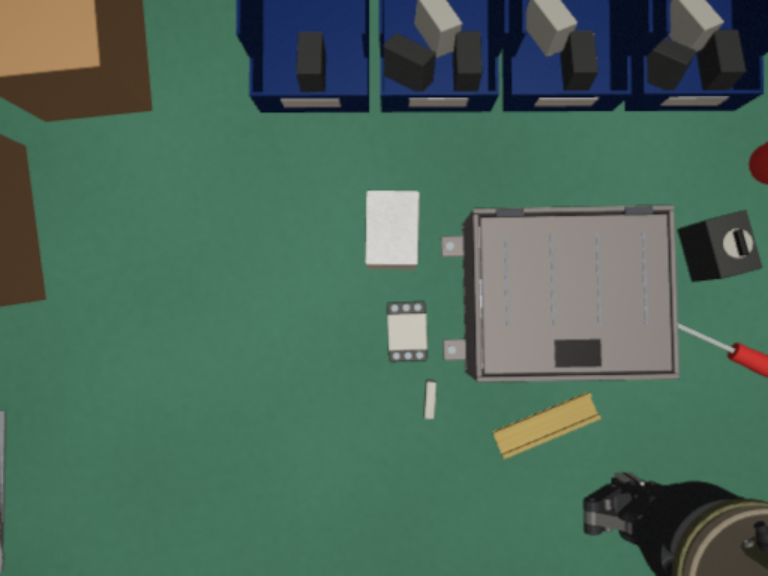

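View pics/scene10.png

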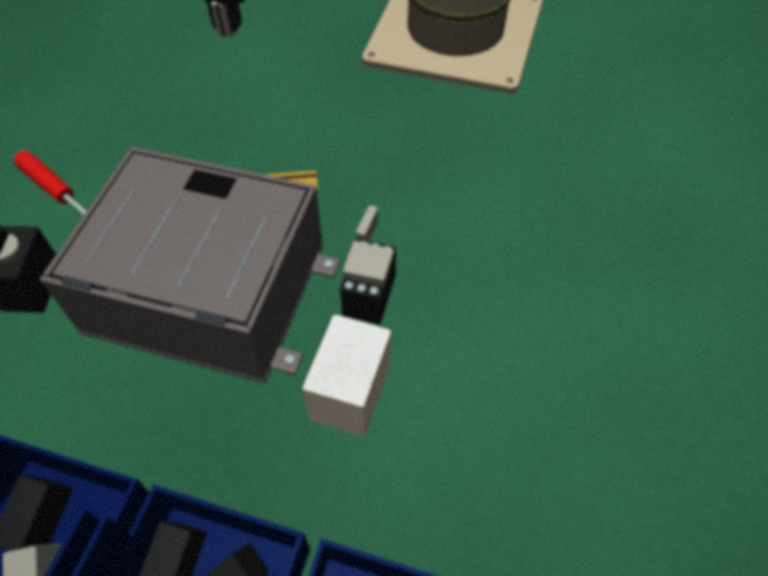

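Nearly 2 s after release the lid is shut and level with the rim (about 105 mm across it), the other things are where they were, and the robot is clear.

```bash
python3 -c "
from workcell import manip; print(manip.hand_in())"
```

```text
the job is handed in; nothing more can be done
None
```

The job is done and handed in at about 28 s of the 72 s allowed.

- **Opening:** I pressed the pad to its stop, felt at about 8 mm down with 7 N, and released it. The lid sprang open.
- **Toggle:** I pushed it to the hinge side until it met its stop. The last two steps pressed on the stop with about 8 N and then 15 N, under the 25 N limit. The top view then showed it leaning fully to the hinge side. It is under the closed lid now, so I could not check it again after closing.
- **Closing:** I swung the lid down from behind with about 2 N and pressed the pad to the same stop with 7 N, then let go.

**Last checks:** with the robot clear for nearly 2 s, the lid's measured height was about 105 mm from hinge to free edge, level with the walls. One reading near the corner of the free edge gave 93 mm. I took that to be the gap between lid and wall and did not look into it. The other things on the bench look unmoved in the pictures. Wrist force was near zero.

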